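Fit the socket bit in the T-handle hand chuck

ROBOT

A 7-joint arm with a two-finger parallel gripper is mounted at the origin on a cart in front of the work surface, level with it; the furniture and walls round the work are solid. World frame = base frame: x ahead of the robot, y to its left, z up, the work surface at z = 0. Lengths are in m, angles in rad, forces in N, time in s.
With the tool pointing down it reaches from about 0.4 to 0.85 m from the base axis. Payload 4.5 kg.
Tool frame: the origin (TCP) lies between the finger pads, 19 mm behind the fingertips; this is the grasp point; z points along the fingers, y is the line along which they close (so a half turn about z gives the same grasp; the last joint's range is limited). The gripper opens to 88 mm and grips with 3 to 60 N. Pads are 18 mm wide; open, the fingers measure 123 mm over their backs; the gripper's body (75 mm by 187 mm) begins 45 mm behind the grasp point.
Start: joints at [-1.077, 0.689, -0.195, 1.565, 0.157, 0.902, -0.215], TCP at [0.277, 0.56, 0.257] pointing down, gripper open.
Joint ranges: [-3.01, 3.01], [-0.46, 2.08], [-1.47, 1.51], [0.13, 2.56], [-1, 4.14], [0.04, 2.09], [-2.66, 2.66]. Speed limits (rad/s): [2.57, 2.57, 3.14, 3.14, 3.14, 3.14, 3.14].

INTERFACE

Orientations are given as a unit quaternion [x, y, z, w].
In Python, from plant import r gives the robot as it stands.
- The arm moves only by the shell command python3 -m jog 'ROWS' [FORCE]. ROWS is JSON, a list of rows, each an object of numbers: "wx", "wy", "wz": the turn, a rotation vector about the world's x, y, z as a fraction of full scale; "dx", "dy", "dz": the shift along the world's x, y, z as a fraction of full scale; "hand": the closure, from 0 (fully open) to 1 (shut). In form: [{"wx": .., "wy": .., "wz": .., "dx": .., "dy": .., "dz": .., "hand": ..}, ...]. A call has 1 to 5 rows; each row shifts and turns the commanded pose from where the row before left it; what a row does not reach is not made up. Full scale, the value 1, is 0.25 m for a shift and 2 rad for a turn. A row lasts 1/12 s, in which the tool goes at most 41.7 mm and 7.16 degrees, less where a joint would pass 70% of its speed; a pose out of reach is approached as far as the arm can. A call with a number of a shift or a turn outside -1 to 1 is refused whole. A call with a gripper value outside its range is refused whole. The fingers move at their own pace and stop on an object; FORCE is the grip in N (left out, the last holds). Time passes only in rows, so rows that do not move let the fingers close. It gives the time, the measured TCP pose, the force, the opening and the grip force at its end, in the units of the state.
- r.get_state(): the state, without advancing time (a new reading comes with each control period).
- r.snapshot(name): name is "scene" or "top" or "wrist"; returns the picture (400x640x3 uint8, red, green, blue); there is no depth.
- r.camera_info(name): a dict with "mtx" (3x3 intrinsics, pixels), "R" (3x3) and "t" (3): a world point X has camera coordinates R X + t. Camera axes: x right, y down, z forward; pixel columns grow to the right and rows downward; lengths in m; the calibration is good to about 2 mm. A picture is of the moment at which its call begins: read the wrist's pose just before it. camera_info takes no time and is no camera call; for the wrist camera it gives the pose at the moment of the call.
- r.finish_job(): hands the job in; it is judged then, once.
Trained networks look in the newest picture that a camera, given by its name, has taken for a name from the list of things; names that differ only in an ending like _2 or _b are one class to them, and where a whole thing is asked for, a point or a joint stands for the part that bears it (a point fixed in the world has none). Each returns a list of dicts, best first, with "p" (0 to 1); they miss things now and then, are a little off and sometimes report something else, mostly with a low value. They report only what shows in the picture. A call takes as long as a camera call.
- r.search_frame(camera, query): "bbox" ([left, top, right, bottom] in pixels, round what is visible of it).
- r.masks_of(camera, query): "region" (400x640 bool, what is visible of it) and "bbox" ([left, top, right, bottom] in pixels, round what is visible of it).
The state is a dict: "clock": time; "q": joint angles; "qd": joint speeds; "joint_torque": joint torques, N m; "tool_pos": TCP position; "eef_rot": TCP orientation; "contact_force": force on the tool from outside, world axes, zero at the start; "moment": the same for the moment, N m; "opening": opening from 0.0 (shut) to 1.0 (fully open); "finger_force": force on a finger pad.
Only numpy, scipy, OpenCV 4.12 (cv2) and the standard library are available. Lean on these libraries where they do the work, as an engineer would, in place of code of your own. Each camera call takes 0.05 s, during which the arm holds its last target. There are 200 camera calls.

TASK

Make up the T-handle driver for taking off a fracture frame: lift the socket bit (the one with the plain round hollow head) out of the bit block and stand it shank-down between the open jaws of the hand chuck, fully home. Then turn the knurled sleeve of the chuck clockwise, seen from above, all the way to its stop so that the three jaws close on the shank, and let go. Leave the other two bits in the block and do not knock anything over.

Things in the scene. Friction and masses are not known exactly. Their poses are not given: they have to be found in the camera images.
- t_chuck: Steel hand chuck with a black T-handle, fixed jaws-up in a steel stand (base 80 x 110 mm, 112 mm cross bar along its y). Origin: underside of the base, under the chuck's axis; z up. Heights: cross bar 42 mm, knurled sleeve 76 to 116 mm (42 mm diameter from 78 to 110, then tapering to 33), jaw tops 119 mm. Bore: 16 mm wide with the jaws open, 51 mm deep below the jaw tops.
- chuck_mouth (a point): point on the chuck's axis, level with the tops of the three jaws (119 mm above the counter)
- chuck_floor (a point): point on the chuck's axis on the floor of its bore (68 mm above the counter), where the foot of a bit rests when it is fully home
- sleeve_grip (a point): point on the chuck's axis 105 mm above the counter, a good height for the TCP to grip the 42 mm sleeve from above; with the bit home its head ends 41 mm above this point, between the fingers
- chuck_sleeve (a joint): angle of the knurled sleeve about the chuck's upright axis, rad: 0 fully open, 2.4 locked at its end stop; grows clockwise seen from above; starts at 0 to 0.3. The jaws close as it turns (opening 16 mm at 0, 8 mm at about 2.1); from there it presses on the shank. Friction about 0.2 N m; it stays where it is left; takes more than one grasp.
- bit_block: aluminium block, 46 x 124 x 40 mm on a black 54 x 132 mm foot, fixed to the counter, with three 9 mm holes 28 mm deep in a row along its y, 42 mm apart. Origin: centre of its underside; z up.
- socket_bit: loose steel bit, about 60 g, 78 mm long: round shank 8 mm thick and 58 mm long, then a plain round head 16 mm in diameter and 20 mm long with a hexagonal hollow in its top. Origin: centre of the shank's foot; z along the bit to the head. Stands loosely (leaning up to 3 degrees) in one of the block's holes, foot 12 mm above the counter.
- driver_bit: loose steel bit with the same shank; above it a 14 mm collar, then a slim hexagonal tip (6 mm across flats), 81 mm long in all. Origin: centre of the shank's foot. Stays in the block.
- awl_bit: loose steel bit with the same shank; above it a 14 mm collar, then a 9 mm round part that ends in a point, 90 mm long in all. Origin: centre of the shank's foot. Stays in the block.
- saline_bottle: loose bystander: clear flat bottle 130 mm tall, behind the work. Origin: centre of its underside.

How it is judged:
On the way, in this order (a step that is already met when the one before it is completed fails the run):
1. the socket bit stands between the open jaws, its foot on the floor of the bore (within 4 mm) (horizontal distance between socket_bit and chuck_floor below 0.008 m and z of socket_bit in the frame of chuck_floor below 0.004 m and angle between socket_bit's own z axis and vertical below 0.3 rad), for 0.2 s.
2. the sleeve is turned to its stop (within 0.2 rad) (value of joint chuck_sleeve above 2.2 rad), for 0.2 s.
At the end, for the whole second after the job is handed in: The sleeve is within 0.2 rad of its locked stop; the socket bit is gripped upright in the chuck (within 5 degrees), its foot within 4 mm of the bore's floor and 5 mm of the axis, at rest; the other two bits still stand in the block (value of joint chuck_sleeve above 2.2 rad and horizontal distance between socket_bit and chuck_floor below 0.005 m and z of socket_bit in the frame of chuck_floor below 0.004 m and angle between socket_bit's own z axis and vertical below 0.09 rad and linear speed of socket_bit below 0.02 m/s and z of each of driver_bit, awl_bit in the frame of bit_block below 0.018 m and horizontal distance between each of driver_bit, awl_bit and bit_block below 0.05 m and angle between each of driver_bit, awl_bit's own z axis and vertical below 0.2 rad); the robot touches nothing.
It fails at once if one of the other bits is lifted out of the block (z of any of driver_bit, awl_bit in the frame of bit_block above 0.042 m).
It fails at once if the saline bottle is knocked over (angle between saline_bottle's own z axis and vertical above 0.5 rad).
It also fails if it takes over 48 s, if anything falls off the work surface, if the arm or the gripper's body presses on something with over 40 N, if the wrist force passes 120 N, or if a joint passes its speed limit or range.

## Working session

There is one attempt and no reset: what is moved stays moved. The work goes in short steps, Python scripts to look and compute and a shell command to move; the robot and the scene stay as the last step left them, time stands still between calls to the robot, and variables do not carry over. Pictures are saved under pics/ and viewed, at most 13 in all, crops included, and the job is handed in when it is done.

```bash
mkdir -p pics; ls
cat > h.py <<'E'
import numpy as np, cv2
from plant import r
def snap(c,name=None):
    info=r.camera_info(c); im=r.snapshot(c)
    if name: cv2.imwrite(f'pics/{name}.png',cv2.cvtColor(im,cv2.COLOR_RGB2BGR))
    return info,im
def proj(i,X):
    p=np.array(i['mtx'])@(np.array(i['R'])@np.array(X)+np.array(i['t'])); return p[:2]/p[2]
def onz(i,px,z):
    R=np.array(i['R']);t=np.array(i['t']);c=-R.T@t
    d=R.T@np.linalg.inv(np.array(i['mtx']))@np.array([px[0],px[1],1.]); return c+d*(z-c[2])/d[2]
def tri(obs):
    A=np.zeros((3,3));b=np.zeros(3)
    for i,px in obs:
        R=np.array(i['R']);c=-R.T@np.array(i['t']);d=R.T@np.linalg.inv(np.array(i['mtx']))@np.array([px[0],px[1],1.]);d/=np.linalg.norm(d)
        P=np.eye(3)-np.outer(d,d);A+=P;b+=P@c
    return np.linalg.solve(A,b)
E
python3 - <<'E'
from h import *
for c in ['scene','top','wrist']:
    i,im=snap(c,c+'0'); R=np.array(i['R']);print(c,'cam at',np.round(-R.T@np.array(i['t']),3),'fwd',np.round(R[2],2))
    for q in ['socket_bit','driver_bit','awl_bit','t_chuck','bit_block','saline_bottle','chuck_sleeve']:
        print(q,[(np.round(d['bbox']).tolist(),round(d['p'],2)) for d in r.search_frame(c,q)[:3]])
s=r.get_state();print(s)
E
```

```text
pics
scene cam at [0.033 0.094 0.676] fwd [ 0.61 -0.41 -0.68]
socket_bit [([382.0, 186.0, 389.0, 209.0], 0.62)]
driver_bit [([367.0, 198.0, 377.0, 220.0], 0.55)]
awl_bit [([352.0, 210.0, 360.0, 233.0], 0.61)]
t_chuck [([251.0, 233.0, 326.0, 315.0], 0.86)]
bit_block [([339.0, 194.0, 394.0, 258.0], 0.87), ([252.0, 235.0, 330.0, 316.0], 0.67)]
saline_bottle [([302.0, 142.0, 330.0, 208.0], 0.88)]
chuck_sleeve [([278.0, 235.0, 305.0, 265.0], 0.83)]
top cam at [ 0.41  -0.222  0.971] fwd [ 0.19 -0.01 -0.98]
socket_bit [([250.0, 240.0, 308.0, 283.0], 0.32)]
driver_bit [([374.0, 235.0, 382.0, 245.0], 0.39)]
awl_bit [([343.0, 149.0, 384.0, 187.0], 0.54), ([356.0, 245.0, 361.0, 253.0], 0.52)]
t_chuck [([251.0, 240.0, 304.0, 283.0], 0.75)]
bit_block [([342.0, 223.0, 409.0, 266.0], 0.83)]
saline_bottle [([341.0, 150.0, 383.0, 190.0], 0.55)]
chuck_sleeve [([263.0, 247.0, 288.0, 269.0], 0.84)]
wrist cam at [0.207 0.596 0.385] fwd [ 0.27 -0.13 -0.95]
socket_bit []
driver_bit []
awl_bit []
t_chuck []
bit_block []
saline_bottle []
chuck_sleeve []
{'clock': 1.2, 'q': array([-1.07716295,  0.68908586, -0.19461544,  1.56530551,  0.15727003,
        0.90249046, -0.21511638]), 'qd': array([ 1.10318268e-03,  1.04254058e-06, -9.86993136e-04, -1.33873194e-03,
       -1.77413604e-04, -9.96409984e-04,  4.23793058e-04]), 'joint_torque': array([ 4.08372052e-04, -5.27496743e+01, -1.26723144e+00, -1.53747761e+01,
       -5.19720255e-02, -7.07944819e-04,  2.29893357e-05]), 'tool_pos': array([0.27734665, 0.56011603, 0.25745046]), 'eef_rot': array([ 2.27896399e-01,  9.73685385e-01,  4.84837895e-05, -1.19180571e-05]), 'contact_force': array([-0.15648715,  0.26408756,  0.49772763]), 'moment': array([0.00674374, 0.00944495, 0.01846629]), 'finger_force': 0.0, 'opening': 1.003884781896809}
```

Run:
```python
from h import *
a=cv2.imread('pics/scene0.png')[130:330,240:440];b=cv2.imread('pics/top0.png')[140:300,240:440]
a=cv2.resize(a,(400,400),interpolation=2);b=cv2.resize(b,(400,320),interpolation=2);b=cv2.copyMakeBorder(b,0,80,0,0,0)
cv2.imwrite('pics/c0.png',np.hstack([a,b]))
si=r.camera_info('scene');ti=r.camera_info('top')
print('sleeve',tri([(si,(291.5,250)),(ti,(275.5,258))]), onz(ti,(275.5,258),.1), onz(si,(291.5,250),.1))
print('driver',tri([(si,(372,209)),(ti,(378,240))]),'awl',tri([(si,(356,221)),(ti,(358.5,249))]))
print('sock',onz(si,(385.5,188),.09), 'bottle',onz(si,(316,200),.02))
```

```text
sleeve [ 0.47749751 -0.1572352   0.09858049] [ 0.4780216  -0.15649022  0.1       ] [ 0.4756925  -0.15740915  0.1       ]
driver [ 0.51101986 -0.34930792  0.06522832] awl [ 0.49723383 -0.30798224  0.06692258]
sock [ 0.52309518 -0.38772103  0.09      ] bottle [ 0.62630752 -0.30232288  0.02      ]
```

View pics/c0.png

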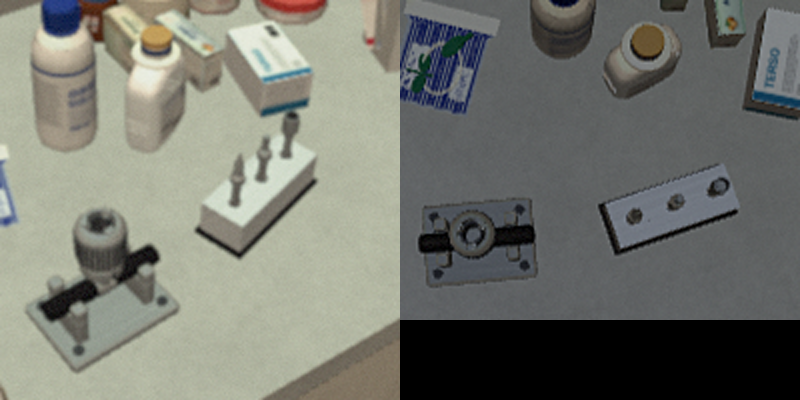

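```bash
python3 -m jog '[{"dx":0.06,"dy":-0.15,"wz":-0.06},{"dx":0.06,"dy":-0.15,"wz":-0.06},{"dx":0.06,"dy":-0.15,"wz":-0.06},{"dx":0.06,"dy":-0.15,"wz":-0.06},{"dx":0.06,"dy":-0.15,"wz":-0.06}]'
python3 -m jog '[{"dx":0.06,"dy":-0.15,"wz":-0.06},{"dx":0.06,"dy":-0.15,"wz":-0.03},{"dx":0.06,"dy":-0.15},{"dx":0.06,"dy":-0.15},{"dx":0.06,"dy":-0.15}]'
```

```text
invalid input
invalid input
```

```bash
python3 -m jog '[{"wx":0,"wy":0,"wz":-0.06,"dx":0.06,"dy":-0.15,"dz":0,"hand":0},{"wx":0,"wy":0,"wz":-0.06,"dx":0.06,"dy":-0.15,"dz":0,"hand":0},{"wx":0,"wy":0,"wz":-0.06,"dx":0.06,"dy":-0.15,"dz":0,"hand":0},{"wx":0,"wy":0,"wz":-0.06,"dx":0.06,"dy":-0.15,"dz":0,"hand":0},{"wx":0,"wy":0,"wz":-0.06,"dx":0.06,"dy":-0.15,"dz":0,"hand":0}]'
```

```text
clock: 1.62
tool_pos: [0.3528, 0.3709, 0.2577]
eef_rot: [0.508, 0.861, 0.0, 0.0]
contact_force: [0.5, -0.1, 0.4]
opening: 1.0
finger_force: 0.0
```

```bash
python3 -m jog '[{"wx":0,"wy":0,"wz":-0.06,"dx":0.06,"dy":-0.15,"dz":0,"hand":0},{"wx":0,"wy":0,"wz":-0.03,"dx":0.06,"dy":-0.15,"dz":0,"hand":0},{"wx":0,"wy":0,"wz":0,"dx":0.06,"dy":-0.15,"dz":0,"hand":0},{"wx":0,"wy":0,"wz":0,"dx":0.06,"dy":-0.15,"dz":0,"hand":0},{"wx":0,"wy":0,"wz":0,"dx":0.06,"dy":-0.15,"dz":0,"hand":0}]'
python3 -m jog '[{"wx":0,"wy":0,"wz":0,"dx":0.02,"dy":-0.15,"dz":0,"hand":0},{"wx":0,"wy":0,"wz":0,"dx":0.02,"dy":-0.15,"dz":0,"hand":0},{"wx":0,"wy":0,"wz":0,"dx":0.02,"dy":-0.15,"dz":0,"hand":0},{"wx":0,"wy":0,"wz":0,"dx":0.02,"dy":-0.15,"dz":0,"hand":0},{"wx":0,"wy":0,"wz":0,"dx":0.02,"dy":-0.15,"dz":0,"hand":0}]'
python3 -m jog '[{"wx":0,"wy":0,"wz":0,"dx":0.02,"dy":-0.15,"dz":0,"hand":0},{"wx":0,"wy":0,"wz":0,"dx":0.02,"dy":-0.15,"dz":0,"hand":0},{"wx":0,"wy":0,"wz":0,"dx":0.02,"dy":-0.15,"dz":0,"hand":0},{"wx":0,"wy":0,"wz":0,"dx":0,"dy":0,"dz":0,"hand":0},{"wx":0,"wy":0,"wz":0,"dx":0,"dy":0,"dz":0,"hand":0}]'
python3 - <<'E'
from h import *
i,im=snap('wrist','w1')
print(np.round(r.get_state()['q'],2))
for q in ['t_chuck','chuck_sleeve','bit_block','socket_bit']:
    for d in r.search_frame('wrist',q)[:2]: print(q,np.round(d['bbox']),d['p'])
E
```

```text
clock: 2.03
tool_pos: [0.4278, 0.1835, 0.2577]
eef_rot: [0.581, 0.814, 0.0, 0.0]
contact_force: [2.2, 0.6, -0.6]
opening: 1.003
finger_force: 0.0
clock: 2.45
tool_pos: [0.4525, -0.0041, 0.2577]
eef_rot: [0.581, 0.814, 0.0, 0.0]
contact_force: [0.9, -0.5, 0.3]
opening: 1.002
finger_force: 0.0
clock: 2.87
tool_pos: [0.4673, -0.1175, 0.2575]
eef_rot: [0.583, 0.812, -0.0, 0.0]
contact_force: [0.1, 0.9, -0.2]
opening: 0.997
finger_force: 0.0
[ 0.19  0.5  -0.07  1.99  0.05  0.65  0.42]
t_chuck [278. 147. 370. 263.] 0.86
chuck_sleeve [297. 206. 351. 261.] 0.71
bit_block [274. 294. 317. 397.] 0.6
socket_bit [293. 385. 296. 393.] 0.61
socket_bit [297. 207. 349. 261.] 0.42
```

View pics/w1.png

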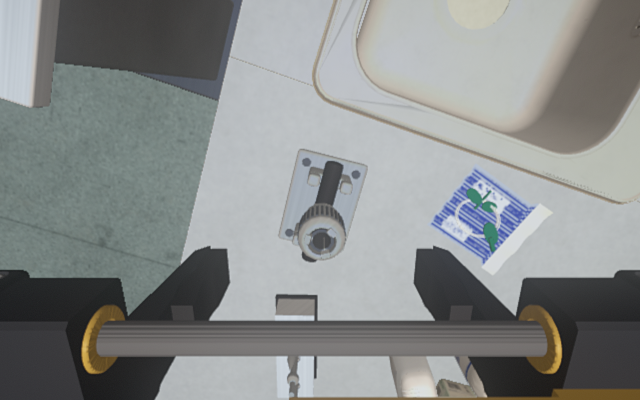

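```bash
python3 - <<'E'
from h import *
i=r.camera_info('wrist');np.save('pics/w1info.npy',i,allow_pickle=True)
print('mouth',onz(i,(322,240),.117))
ti=r.camera_info('top');si=r.camera_info('scene')
# top: ring centre (240+73/2, 140+232/2); scene (240+101/2,130+220/2)
print(tri([(i,(322,240)),(ti,(276.5,256)),(si,(290.5,240))]),tri([(i,(322,240)),(ti,(276.5,256))]),onz(ti,(276.5,256),.117),onz(si,(290.5,240),.117))
E
python3 -m jog '[{"wx":0,"wy":0,"wz":0,"dx":0.03,"dy":-0.15,"dz":0,"hand":0},{"wx":0,"wy":0,"wz":0,"dx":0.03,"dy":-0.15,"dz":0,"hand":0},{"wx":0,"wy":0,"wz":0,"dx":0.03,"dy":-0.15,"dz":0,"hand":0},{"wx":0,"wy":0,"wz":0,"dx":0.03,"dy":-0.15,"dz":0,"hand":0},{"wx":0,"wy":0,"wz":0,"dx":0.03,"dy":-0.15,"dz":0,"hand":0}]'
python3 -m jog '[{"wx":0,"wy":0,"wz":0,"dx":0.01,"dy":-0.15,"dz":0,"hand":0},{"wx":0,"wy":0,"wz":0,"dx":0,"dy":0,"dz":0,"hand":0},{"wx":0,"wy":0,"wz":0,"dx":0,"dy":0,"dz":0,"hand":0}]'
python3 - <<'E'
from h import *
i,im=snap('wrist','w2')
np.save('pics/w2info.npy',i,allow_pickle=True)
for q in ['socket_bit','driver_bit','awl_bit']:
    for d in r.search_frame('wrist',q)[:2]: print(q,np.round(d['bbox']),d['p'])
E
```

```text
mouth [ 0.48149429 -0.15052801  0.117     ]
[ 0.48199176 -0.15748257  0.1128938 ] [ 0.48289608 -0.15808919  0.09925283] [ 0.4802074 -0.1595663  0.117    ] [ 0.48139677 -0.15926227  0.117     ]
clock: 3.53
tool_pos: [0.5056, -0.3025, 0.2575]
eef_rot: [0.58, 0.815, 0.0, -0.0]
contact_force: [0.2, 0.8, -0.4]
opening: 0.996
finger_force: 0.0
clock: 3.78
tool_pos: [0.5071, -0.3411, 0.257]
eef_rot: [0.582, 0.813, -0.0, -0.0]
contact_force: [-1.6, 0.4, -0.2]
opening: 1.0
finger_force: 0.0
socket_bit [312. 217. 328. 245.] 0.9
socket_bit [298. 114. 351. 238.] 0.64
driver_bit [318. 179. 332. 197.] 0.69
awl_bit [315. 133. 330. 150.] 0.7
```

View pics/w2.png

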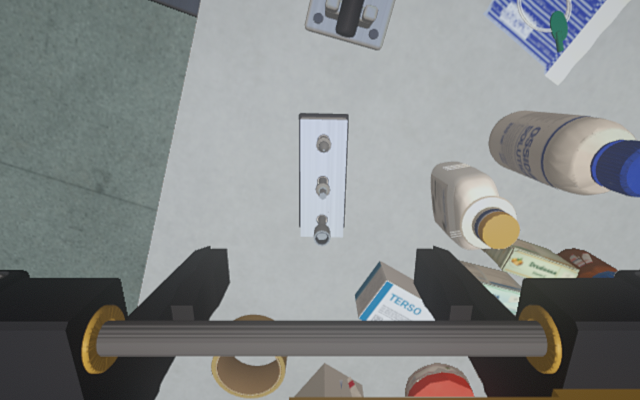

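Run:
```python
from h import *
i=np.load('pics/w2info.npy',allow_pickle=True).item();j=r.camera_info('wrist')
print(r.get_state()['tool_pos'], np.array(i['t'])-j['t'])
print('wrist',onz(i,(321,238),.09), onz(j,(321,238),.09))
ti=r.camera_info('top');si=r.camera_info('scene')
print('top',onz(ti,(399.5,233),.09),'scene',onz(si,(385.5,189),.09))
print(tri([(i,(321,238)),(ti,(399.5,233)),(si,(385.5,189))]))
b=cv2.imread('pics/top0.png');a=cv2.imread('pics/scene0.png')
f=lambda m,x,y:cv2.resize(m[y-20:y+20,x-20:x+20],(300,300),interpolation=cv2.INTER_CUBIC)
w=cv2.imread('pics/w1.png')[200:280,280:360];w=cv2.resize(w,(600,600))[:300]*0+cv2.resize(w,(600,300))
f2=cv2.resize(cv2.imread('pics/w1.png')[195:275,280:360],(300,300),interpolation=2)
k=cv2.imread('pics/w2.png')[210:250,300:340]
cv2.imwrite('pics/c1.png',np.vstack([np.hstack([f(a,290,245),f(b,276,258)]),np.hstack([f(a,385,195),f(b,399,233)])]))
```

```text
[ 0.50804232 -0.33712642  0.25748735] [-0.00053618 -0.00127037 -0.00147547]
wrist [ 0.52320728 -0.3884723   0.09      ] [ 0.52458679 -0.3841815   0.09      ]
top [ 0.52085476 -0.38604958  0.09      ] scene [ 0.52088707 -0.38594315  0.09      ]
[ 0.52202499 -0.38722062  0.08921932]
```

View pics/c1.png

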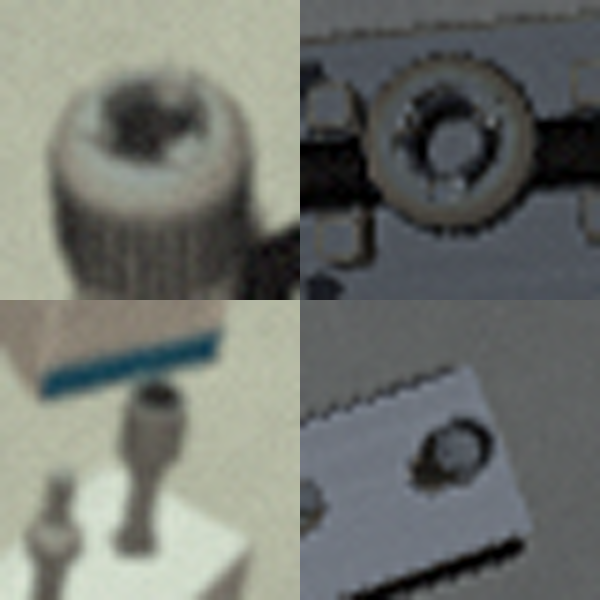

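```bash
python3 -m jog '[{"wx":0,"wy":0,"wz":0,"dx":0,"dy":0,"dz":0,"hand":0},{"wx":0,"wy":0,"wz":0,"dx":0,"dy":0,"dz":0,"hand":0},{"wx":0,"wy":0,"wz":0,"dx":0,"dy":0,"dz":0,"hand":0}]'
python3 - <<'E'
from h import *
p=r.get_state()['tool_pos'];i,im=snap('wrist','w3');print(p,r.get_state()['tool_pos'],r.get_state()['eef_rot'])
for d in r.search_frame('wrist','socket_bit')[:1]: print(d)
k=cv2.resize(im[205:255,295:345],(500,500),interpolation=2)
cv2.imwrite('pics/c2.png',k[:,:,::-1]); np.save('pics/w3info.npy',i,allow_pickle=True)
ti=r.camera_info('top');si=r.camera_info('scene')
print('chuck top',onz(ti,(276,257.3),.11),onz(ti,(276,256.7),.119),'scene',onz(si,(290,240.3),.118))
print('sock top',onz(ti,(399.3,233),.09),onz(si,(385.7,188),.09))
E
```

```text
clock: 4.23
tool_pos: [0.5076, -0.339, 0.2576]
eef_rot: [0.58, 0.814, 0.0, 0.0]
contact_force: [0.7, -0.1, -0.4]
opening: 1.001
finger_force: 0.0
[ 0.50758382 -0.33903647  0.25762767] [ 0.50748568 -0.33934186  0.25759886] [5.80593630e-01 8.14193485e-01 6.27301057e-05 4.49735191e-05]
{'bbox': [312.0, 220.2, 329.3, 247.3], 'p': 0.62}
chuck top [ 0.47847408 -0.15814714  0.11      ] [ 0.47881888 -0.15882187  0.119     ] scene [ 0.48045686 -0.15781904  0.118     ]
sock top [ 0.52086145 -0.38567769  0.09      ] [ 0.52290038 -0.38803879  0.09      ]
```

View pics/c2.png

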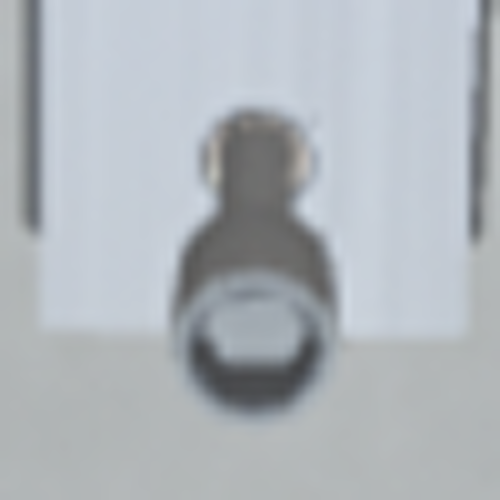

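Run:
```python
from h import *
i=np.load('pics/w3info.npy',allow_pickle=True).item()
ti=r.camera_info('top');si=r.camera_info('scene')
print(onz(i,(320.5,239.5),.09), onz(i,(320.7,221),.04),tri([(i,(320.5,239.5)),(ti,(399.3,233)),(si,(385.7,188))]))
s=r.get_state();print(s['tool_pos'],r.camera_info('wrist')['mtx'][0][0])
```

```text
[ 0.52413467 -0.38807572  0.09      ] [ 0.52443788 -0.3886361   0.04      ] [ 0.52196246 -0.38633984  0.09194232]
[ 0.50743307 -0.33952259  0.25755091] 344.00435941942663
```

```bash
python3 -m jog '[{"wx":0,"wy":0,"wz":0,"dx":0.032,"dy":-0.1,"dz":0,"hand":0},{"wx":0,"wy":0,"wz":0,"dx":0.03,"dy":-0.09,"dz":-0.1,"hand":0},{"wx":0,"wy":0,"wz":0,"dx":0,"dy":0,"dz":-0.12,"hand":0.4},{"wx":0,"wy":0,"wz":0,"dx":0,"dy":0,"dz":-0.08,"hand":0.4},{"wx":0,"wy":0,"wz":0,"dx":0,"dy":0,"dz":0,"hand":0.4}]' 15
python3 -m jog '[{"wx":0,"wy":0,"wz":0,"dx":0,"dy":0,"dz":0,"hand":0.4},{"wx":0,"wy":0,"wz":0,"dx":0,"dy":0,"dz":0,"hand":0.4},{"wx":0,"wy":0,"wz":0,"dx":0,"dy":0,"dz":0,"hand":0.4}]'
python3 - <<'E'
from h import *
i,im=snap('scene','s2');print(r.get_state()['tool_pos'])
E
```

```text
clock: 4.75
tool_pos: [0.5202, -0.386, 0.1779]
eef_rot: [0.581, 0.814, -0.0, -0.004]
contact_force: [-0.6, 1.1, 0.0]
opening: 0.797
finger_force: 0.0
clock: 5.0
tool_pos: [0.5239, -0.3878, 0.1844]
eef_rot: [0.581, 0.814, 0.0, 0.002]
contact_force: [0.4, -1.1, 0.3]
opening: 0.602
finger_force: 0.0
[ 0.52384112 -0.38778947  0.18437279]
```

```bash
python3 -m jog '[{"wx":0,"wy":0,"wz":0,"dx":0,"dy":0,"dz":-0.12,"hand":0.4},{"wx":0,"wy":0,"wz":0,"dx":0,"dy":0,"dz":-0.12,"hand":0.4},{"wx":0,"wy":0,"wz":0,"dx":0,"dy":0,"dz":-0.09,"hand":0.4},{"wx":0,"wy":0,"wz":0,"dx":0,"dy":0,"dz":-0.05,"hand":0.4},{"wx":0,"wy":0,"wz":0,"dx":0,"dy":0,"dz":0,"hand":0.4}]' 15
python3 -m jog '[{"wx":0,"wy":0,"wz":0,"dx":0,"dy":0,"dz":0,"hand":0.4},{"wx":0,"wy":0,"wz":0,"dx":0,"dy":0,"dz":0,"hand":0.4},{"wx":0,"wy":0,"wz":0,"dx":0,"dy":0,"dz":0,"hand":0.4}]'
```

```text
clock: 5.47
tool_pos: [0.5218, -0.3865, 0.0856]
eef_rot: [0.581, 0.814, -0.0, -0.002]
contact_force: [0.0, 0.2, 0.2]
opening: 0.599
finger_force: 0.0
clock: 5.72
tool_pos: [0.524, -0.3882, 0.0894]
eef_rot: [0.581, 0.814, 0.0, 0.002]
contact_force: [0.1, 0.2, -0.3]
opening: 0.601
finger_force: 0.0
```

Run:
```python
from h import *
i,im=snap('wrist','w4');s,im2=snap('scene','s4')
p=r.get_state()['tool_pos'];x,y=map(int,proj(s,p));print(p,x,y,proj(i,p))
a=cv2.resize(im2[max(0,y-50):y+50,x-50:x+50],(400,400),interpolation=2);b=cv2.resize(im[160:400,160:480],(400,300))
cv2.imwrite('pics/c3.png',np.hstack([a,cv2.copyMakeBorder(b,0,100,0,0,0)])[:,:,::-1])
```

```text
[ 0.52360855 -0.38794648  0.08895722] 385 188 [319.79416323 287.52062995]
```

View pics/c3.png

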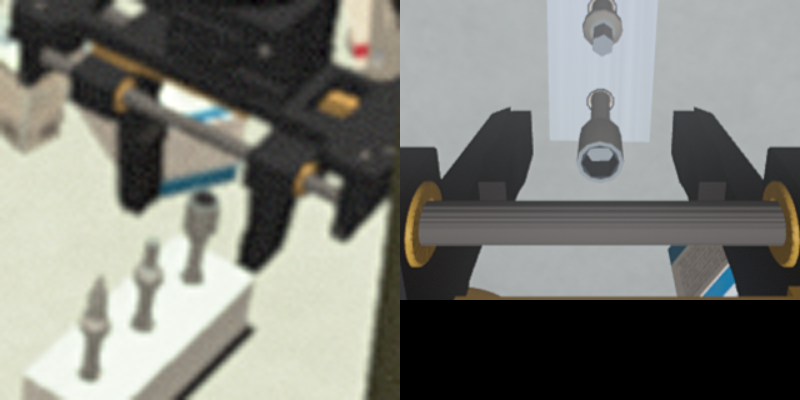

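The bit's head (wrist pixel ~(320,286)) sits centred between the open fingers, and the TCP projects to (320,287). I'll close and lift.

```bash
python3 -m jog '[{"wx":0,"wy":0,"wz":0,"dx":0,"dy":0,"dz":-0.008,"hand":0.9},{"wx":0,"wy":0,"wz":0,"dx":0,"dy":0,"dz":0,"hand":0.9},{"wx":0,"wy":0,"wz":0,"dx":0,"dy":0,"dz":0,"hand":0.9},{"wx":0,"wy":0,"wz":0,"dx":0,"dy":0,"dz":0,"hand":0.9},{"wx":0,"wy":0,"wz":0,"dx":0,"dy":0,"dz":0,"hand":0.9}]' 20
python3 -m jog '[{"wx":0,"wy":0,"wz":0,"dx":0,"dy":0,"dz":0,"hand":0.9},{"wx":0,"wy":0,"wz":0,"dx":0,"dy":0,"dz":0,"hand":0.9},{"wx":0,"wy":0,"wz":0,"dx":0,"dy":0,"dz":0,"hand":0.9}]'
```

```text
clock: 6.23
tool_pos: [0.5228, -0.3874, 0.0854]
eef_rot: [0.581, 0.814, 0.0, 0.0]
contact_force: [-0.3, 0.4, -0.4]
opening: 0.243
finger_force: 0.0
clock: 6.48
tool_pos: [0.5228, -0.3874, 0.0854]
eef_rot: [0.581, 0.814, 0.0, 0.0]
contact_force: [-0.5, -0.3, 0.4]
opening: 0.173
finger_force: 20.0
```

```bash
python3 -m jog '[{"wx":0,"wy":0,"wz":0,"dx":0,"dy":0,"dz":0.05,"hand":0.9},{"wx":0,"wy":0,"wz":0,"dx":0,"dy":0,"dz":0.12,"hand":0.9},{"wx":0,"wy":0,"wz":0,"dx":0,"dy":0,"dz":0.14,"hand":0.9},{"wx":0,"wy":0,"wz":0,"dx":0,"dy":0,"dz":0.14,"hand":0.9},{"wx":0,"wy":0,"wz":0,"dx":0,"dy":0,"dz":0.08,"hand":0.9}]'
python3 -m jog '[{"wx":0,"wy":0,"wz":0,"dx":-0.02,"dy":0.1,"dz":0.06,"hand":0.9},{"wx":0,"wy":0,"wz":0,"dx":-0.03,"dy":0.15,"dz":0,"hand":0.9},{"wx":0,"wy":0,"wz":0,"dx":-0.03,"dy":0.15,"dz":0,"hand":0.9},{"wx":0,"wy":0,"wz":0,"dx":-0.03,"dy":0.15,"dz":0,"hand":0.9},{"wx":0,"wy":0,"wz":0,"dx":-0.03,"dy":0.15,"dz":0,"hand":0.9}]'
python3 -m jog '[{"wx":0,"wy":0,"wz":0,"dx":-0.02,"dy":0.12,"dz":0,"hand":0.9},{"wx":0,"wy":0,"wz":0,"dx":-0.01,"dy":0.09,"dz":0,"hand":0.9},{"wx":0,"wy":0,"wz":0,"dx":0,"dy":0,"dz":0,"hand":0.9},{"wx":0,"wy":0,"wz":0,"dx":0,"dy":0,"dz":0,"hand":0.9},{"wx":0,"wy":0,"wz":0,"dx":0,"dy":0,"dz":0,"hand":0.9}]'
python3 -m jog '[{"wx":0,"wy":0,"wz":0,"dx":0,"dy":0,"dz":0,"hand":0.9},{"wx":0,"wy":0,"wz":0,"dx":0,"dy":0,"dz":0,"hand":0.9},{"wx":0,"wy":0,"wz":0,"dx":0,"dy":0,"dz":0,"hand":0.9}]'
python3 - <<'E'
from h import *
i,im=snap('wrist','w5');s,im2=snap('scene','s5');t,im3=snap('top','t5')
p=r.get_state()['tool_pos'];print(p,proj(i,p),proj(i,[.4805,-.1588,.119]),proj(s,[.4805,-.1588,.119]))
x,y=map(int,proj(s,[.48,-.158,.14]))
a=cv2.resize(im2[y-50:y+50,x-50:x+50],(400,400),interpolation=2);b=cv2.resize(im[120:280,240:400],(400,400),interpolation=2)
cv2.imwrite('pics/c4.png',np.hstack([a,b])[:,:,::-1]);print(x,y)
np.save('pics/w5info.npy',i,allow_pickle=True)
E
```

```text
clock: 6.9
tool_pos: [0.524, -0.3883, 0.2229]
eef_rot: [0.581, 0.814, 0.0, 0.003]
contact_force: [0.2, 0.0, 0.3]
opening: 0.17
finger_force: 20.0
clock: 7.32
tool_pos: [0.4872, -0.2109, 0.2341]
eef_rot: [0.581, 0.814, 0.0, 0.001]
contact_force: [1.2, 0.4, -1.3]
opening: 0.175
finger_force: 20.0
clock: 7.73
tool_pos: [0.4806, -0.1608, 0.2336]
eef_rot: [0.581, 0.814, -0.0, 0.001]
contact_force: [0.4, -0.6, -0.6]
opening: 0.171
finger_force: 20.0
clock: 7.98
tool_pos: [0.4803, -0.161, 0.2329]
eef_rot: [0.582, 0.813, -0.0, 0.0]
contact_force: [-0.4, -1.0, -0.2]
opening: 0.172
finger_force: 20.0
[ 0.48027689 -0.16037622  0.23284708] [320.86944453 287.43004766] [322.06245244 202.10356916] [290.51514454 239.60572733]
290 230
```

View pics/c4.png

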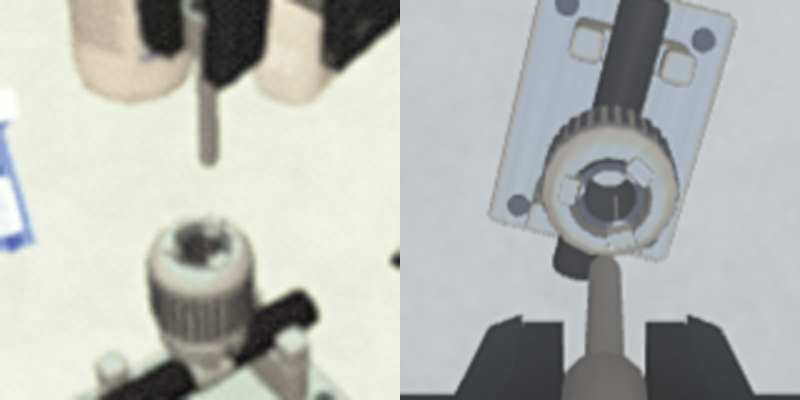

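Run:
```python
from h import *
i=np.load('pics/w5info.npy',allow_pickle=True).item();p=r.get_state()['tool_pos']
print(onz(i,(324.4,198),.118),'foot pred',proj(i,[.4803,-.1604,.1595]), proj(i,[.4783,-.1604,.1595]))
ti=r.camera_info('top');si=r.camera_info('scene')
print(proj(si,[.4803,-.1604,.1595]),p, tri([(i,(324.4,198)),(si,(290.5,240.3)),(ti,(276,256.9))]))
```

```text
[ 0.4812052  -0.15553786  0.118     ] foot pred [321.05498119 224.04287596] [318.03103648 223.07659057]
[291.04768957 221.03621406] [ 0.48027689 -0.16037622  0.23284708] [ 0.48009575 -0.15773642  0.1170944 ]
```

```bash
python3 -m jog '[{"wx":0,"wy":0,"wz":0,"dx":0.003,"dy":0.012,"dz":-0.06,"hand":0.9},{"wx":0,"wy":0,"wz":0,"dx":0,"dy":0,"dz":-0.05,"hand":0.9},{"wx":0,"wy":0,"wz":0,"dx":0,"dy":0,"dz":-0.02,"hand":0.9},{"wx":0,"wy":0,"wz":0,"dx":0,"dy":0,"dz":0,"hand":0.9},{"wx":0,"wy":0,"wz":0,"dx":0,"dy":0,"dz":0,"hand":0.9}]'
python3 -m jog '[{"wx":0,"wy":0,"wz":0,"dx":0,"dy":0,"dz":0,"hand":0.9},{"wx":0,"wy":0,"wz":0,"dx":0,"dy":0,"dz":0,"hand":0.9}]'
python3 - <<'E'
from h import *
i,im=snap('wrist','w6');s,im2=snap('scene','s6')
p=r.get_state()['tool_pos'];print(p,proj(i,p),proj(i,[.481,-.1573,.119]),proj(i,p-[0,0,.0734]))
a=cv2.resize(im2[180:280,240:340],(400,400),interpolation=2);b=cv2.resize(im[160:320,240:400],(400,400),interpolation=2)
cv2.imwrite('pics/c5.png',np.hstack([a,b])[:,:,::-1])
np.save('pics/w6info.npy',i,allow_pickle=True)
E
```

```text
clock: 8.55
tool_pos: [0.4811, -0.157, 0.2005]
eef_rot: [0.581, 0.814, -0.0, -0.0]
contact_force: [0.1, 0.2, -0.1]
opening: 0.169
finger_force: 20.0
clock: 8.72
tool_pos: [0.4815, -0.1571, 0.2011]
eef_rot: [0.581, 0.814, 0.0, 0.001]
contact_force: [-0.7, 0.1, -0.3]
opening: 0.172
finger_force: 20.0
[ 0.48141041 -0.15702331  0.20096802] [320.31110609 288.4905606 ] [319.80702408 220.0321329 ] [320.52536673 224.69537526]
```

View pics/c5.png

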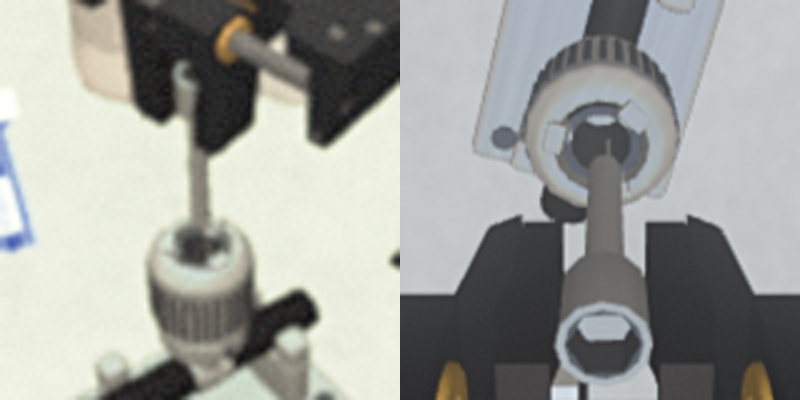

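```bash
python3 -m jog '[{"wx":0,"wy":0,"wz":0,"dx":0.001,"dy":0.005,"dz":-0.03,"hand":0.9},{"wx":0,"wy":0,"wz":0,"dx":0,"dy":0,"dz":-0.04,"hand":0.9},{"wx":0,"wy":0,"wz":0,"dx":0,"dy":0,"dz":-0.04,"hand":0.9},{"wx":0,"wy":0,"wz":0,"dx":0,"dy":0,"dz":-0.03,"hand":0.9},{"wx":0,"wy":0,"wz":0,"dx":0,"dy":0,"dz":0,"hand":0.9}]'
```

```text
clock: 9.23
tool_pos: [0.4805, -0.1553, 0.164]
eef_rot: [0.581, 0.814, -0.0, -0.001]
contact_force: [0.2, -0.4, -0.0]
opening: 0.17
finger_force: 20.0
```

No contact. Continuing down.

```bash
python3 -m jog '[{"wx":0,"wy":0,"wz":0,"dx":0,"dy":0,"dz":-0.04,"hand":0.9},{"wx":0,"wy":0,"wz":0,"dx":0,"dy":0,"dz":-0.03,"hand":0.9},{"wx":0,"wy":0,"wz":0,"dx":0,"dy":0,"dz":-0.02,"hand":0.9},{"wx":0,"wy":0,"wz":0,"dx":0,"dy":0,"dz":0,"hand":0.9},{"wx":0,"wy":0,"wz":0,"dx":0,"dy":0,"dz":0,"hand":0.9}]'
```

```text
clock: 9.65
tool_pos: [0.4812, -0.1556, 0.1426]
eef_rot: [0.581, 0.814, -0.0, -0.0]
contact_force: [0.6, 0.4, -0.7]
opening: 0.174
finger_force: 20.0
```

```bash
python3 -m jog '[{"wx":0,"wy":0,"wz":0,"dx":0,"dy":0,"dz":-0.005,"hand":0.9},{"wx":0,"wy":0,"wz":0,"dx":0,"dy":0,"dz":0,"hand":0.9},{"wx":0,"wy":0,"wz":0,"dx":0,"dy":0,"dz":0,"hand":0.7},{"wx":0,"wy":0,"wz":0,"dx":0,"dy":0,"dz":0,"hand":0.5},{"wx":0,"wy":0,"wz":0,"dx":0,"dy":0,"dz":0,"hand":0.3}]'
python3 -m jog '[{"wx":0,"wy":0,"wz":0,"dx":0,"dy":0,"dz":0,"hand":0.25},{"wx":0,"wy":0,"wz":0,"dx":0,"dy":0,"dz":0,"hand":0.25},{"wx":0,"wy":0,"wz":0,"dx":0,"dy":0,"dz":0,"hand":0.25}]'
python3 - <<'E'
from h import *
i,im=snap('wrist','w7');s,im2=snap('scene','s7')
p=r.get_state()['tool_pos'];print(p,proj(i,[.481,-.156,.146]),r.get_state()['q'])
a=cv2.resize(im2[180:280,240:340],(400,400),interpolation=2);b=cv2.resize(im[160:400,160:480],(400,300),interpolation=2)
cv2.imwrite('pics/c6.png',np.hstack([a,cv2.copyMakeBorder(b,0,100,0,0,0)])[:,:,::-1])
E
```

```text
clock: 10.07
tool_pos: [0.4815, -0.1557, 0.1419]
eef_rot: [0.581, 0.814, 0.0, 0.0]
contact_force: [0.2, 0.1, -0.1]
opening: 0.375
finger_force: 0.0
clock: 10.32
tool_pos: [0.4814, -0.1556, 0.1418]
eef_rot: [0.581, 0.814, 0.0, 0.0]
contact_force: [0.2, -0.3, 0.9]
opening: 0.602
finger_force: 0.0
[ 0.48135391 -0.15563096  0.14173183] [319.27590336 294.8741411 ] [ 0.24840544  0.72459916 -0.04363471  2.02831855  0.07595272  0.39004415
  0.47647653]
```

View pics/c6.png

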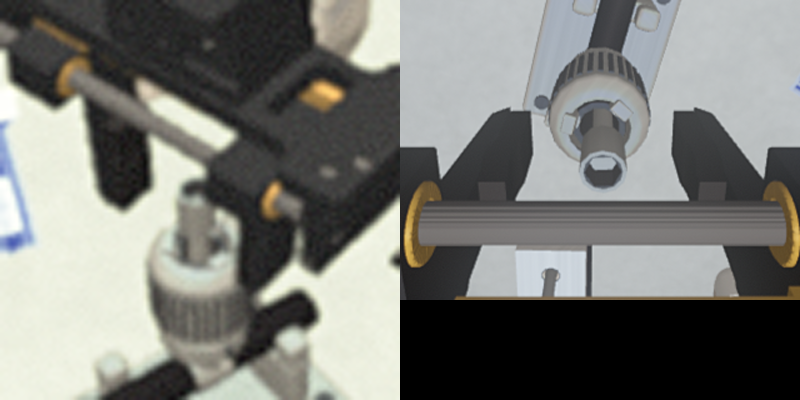

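```bash
python3 -m jog '[{"wx":0,"wy":0,"wz":0.06,"dx":0,"dy":0,"dz":0.01,"hand":0.25},{"wx":0,"wy":0,"wz":0.06,"dx":0,"dy":0,"dz":0,"hand":0.25},{"wx":0,"wy":0,"wz":0.06,"dx":0,"dy":0,"dz":0,"hand":0.25},{"wx":0,"wy":0,"wz":0.06,"dx":0,"dy":0,"dz":0,"hand":0.25},{"wx":0,"wy":0,"wz":0.06,"dx":0,"dy":0,"dz":0,"hand":0.25}]'
python3 -m jog '[{"wx":0,"wy":0,"wz":0.06,"dx":0,"dy":0,"dz":0,"hand":0.25},{"wx":0,"wy":0,"wz":0.06,"dx":0,"dy":0,"dz":0,"hand":0.25},{"wx":0,"wy":0,"wz":0.06,"dx":0,"dy":0,"dz":0,"hand":0.25},{"wx":0,"wy":0,"wz":0.06,"dx":0,"dy":0,"dz":0,"hand":0.25},{"wx":0,"wy":0,"wz":0.06,"dx":0,"dy":0,"dz":0,"hand":0.25}]'
python3 -m jog '[{"wx":0,"wy":0,"wz":0.06,"dx":0,"dy":0,"dz":0,"hand":0.25},{"wx":0,"wy":0,"wz":0.06,"dx":0,"dy":0,"dz":0,"hand":0.25},{"wx":0,"wy":0,"wz":0.06,"dx":0,"dy":0,"dz":0,"hand":0.25},{"wx":0,"wy":0,"wz":0.06,"dx":0,"dy":0,"dz":0,"hand":0.25},{"wx":0,"wy":0,"wz":0.06,"dx":0,"dy":0,"dz":0,"hand":0.25}]'
python3 -m jog '[{"wx":0,"wy":0,"wz":0.03,"dx":0,"dy":0,"dz":0,"hand":0.25},{"wx":0,"wy":0,"wz":0,"dx":0,"dy":0,"dz":0,"hand":0.25},{"wx":0,"wy":0,"wz":0,"dx":0,"dy":0,"dz":0,"hand":0.25},{"wx":0,"wy":0,"wz":0,"dx":0,"dy":0,"dz":0,"hand":0.25},{"wx":0,"wy":0,"wz":0,"dx":0,"dy":0,"dz":0,"hand":0.25}]'
python3 - <<'E'
from h import *
i,im=snap('wrist','w8')
s=r.get_state();p=s['tool_pos'];print(p,np.round(s['q'],3))
b=cv2.resize(im[160:400,160:480],(800,600),interpolation=2)
print(proj(i,[.481,-.156,.146]),proj(i,[.481,-.156,.119]),proj(i,[.481,-.156,.11]))
cv2.imwrite('pics/c7.png',b[:,:,::-1]);np.save('pics/w8info.npy',i,allow_pickle=True)
E
```

```text
clock: 10.83
tool_pos: [0.4814, -0.1557, 0.1442]
eef_rot: [0.312, 0.95, -0.0, 0.0]
contact_force: [0.1, 0.1, -0.1]
opening: 0.751
finger_force: 0.0
clock: 11.25
tool_pos: [0.4813, -0.1558, 0.1442]
eef_rot: [0.017, 1.0, -0.0, -0.0]
contact_force: [-0.4, 0.1, 0.3]
opening: 0.75
finger_force: 0.0
clock: 11.67
tool_pos: [0.4813, -0.1558, 0.1442]
eef_rot: [-0.279, 0.96, -0.0, -0.0]
contact_force: [0.3, 0.6, 0.2]
opening: 0.751
finger_force: 0.0
clock: 12.08
tool_pos: [0.4813, -0.1556, 0.1442]
eef_rot: [-0.305, 0.952, -0.0, -0.0]
contact_force: [0.3, 0.4, 0.5]
opening: 0.749
finger_force: 0.0
[ 0.4813421  -0.15561689  0.14422729] [ 0.543  0.765 -0.531  2.011  0.723  0.559  1.691]
[318.53038425 286.6072789 ] [318.99294393 257.04099829] [319.11731205 249.09153144]
```

View pics/c7.png

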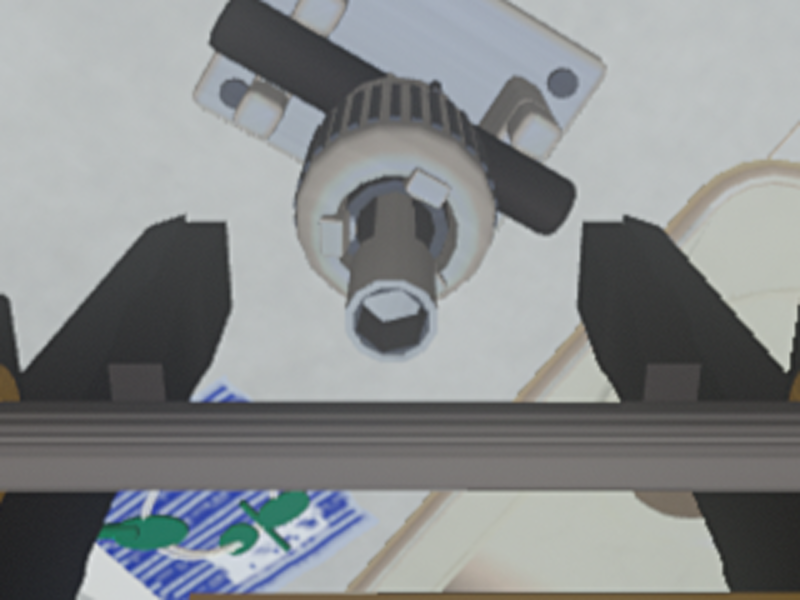

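```bash
python3 -m jog '[{"wx":0,"wy":0,"wz":0,"dx":-0.005,"dy":-0.005,"dz":-0.05,"hand":0.25},{"wx":0,"wy":0,"wz":0,"dx":0,"dy":0,"dz":-0.06,"hand":0.25},{"wx":0,"wy":0,"wz":0,"dx":0,"dy":0,"dz":-0.04,"hand":0.25},{"wx":0,"wy":0,"wz":0,"dx":0,"dy":0,"dz":0,"hand":0.25},{"wx":0,"wy":0,"wz":0,"dx":0,"dy":0,"dz":0,"hand":0.25}]'
python3 -m jog '[{"wx":0,"wy":0,"wz":0,"dx":0,"dy":0,"dz":0,"hand":0.8},{"wx":0,"wy":0,"wz":0,"dx":0,"dy":0,"dz":0,"hand":0.8},{"wx":0,"wy":0,"wz":0,"dx":0,"dy":0,"dz":0,"hand":0.8},{"wx":0,"wy":0,"wz":0,"dx":0,"dy":0,"dz":0,"hand":0.8},{"wx":0,"wy":0,"wz":0,"dx":0,"dy":0,"dz":0,"hand":0.8}]' 40
```

```text
clock: 12.55
tool_pos: [0.4799, -0.1566, 0.1064]
eef_rot: [-0.305, 0.952, 0.0, -0.001]
contact_force: [0.4, 0.5, 0.3]
opening: 0.75
finger_force: 0.0
clock: 12.97
tool_pos: [0.4812, -0.158, 0.1073]
eef_rot: [-0.305, 0.952, -0.001, 0.001]
contact_force: [1.6, -3.0, 1.0]
opening: 0.461
finger_force: 39.9
```

```bash
python3 -m jog '[{"wx":0,"wy":0,"wz":-0.03,"dx":0.004,"dy":-0.006,"dz":0,"hand":0.8},{"wx":0,"wy":0,"wz":-0.05,"dx":0,"dy":0,"dz":0,"hand":0.8},{"wx":0,"wy":0,"wz":-0.05,"dx":0,"dy":0,"dz":0,"hand":0.8},{"wx":0,"wy":0,"wz":-0.05,"dx":0,"dy":0,"dz":0,"hand":0.8},{"wx":0,"wy":0,"wz":-0.05,"dx":0,"dy":0,"dz":0,"hand":0.8}]'
python3 - <<'E'
from h import *
s=r.get_state();print(np.round(s['moment'],2),np.round(s['q'],2))
E
```

```text
clock: 13.38
tool_pos: [0.4813, -0.1582, 0.1072]
eef_rot: [-0.078, 0.997, -0.0, 0.0]
contact_force: [0.2, 0.2, 2.9]
opening: 0.459
finger_force: 39.9
[0.08 0.1  0.2 ] [ 0.43  0.8  -0.34  2.03  0.65  0.41  1.31]
```

```bash
python3 -m jog '[{"wx":0,"wy":0,"wz":-0.05,"dx":0,"dy":0,"dz":0,"hand":0.8},{"wx":0,"wy":0,"wz":-0.05,"dx":0,"dy":0,"dz":0,"hand":0.8},{"wx":0,"wy":0,"wz":-0.05,"dx":0,"dy":0,"dz":0,"hand":0.8},{"wx":0,"wy":0,"wz":-0.05,"dx":0,"dy":0,"dz":0,"hand":0.8},{"wx":0,"wy":0,"wz":-0.05,"dx":0,"dy":0,"dz":0,"hand":0.8}]'
python3 -m jog '[{"wx":0,"wy":0,"wz":-0.05,"dx":0,"dy":0,"dz":0,"hand":0.8},{"wx":0,"wy":0,"wz":-0.05,"dx":0,"dy":0,"dz":0,"hand":0.8},{"wx":0,"wy":0,"wz":-0.05,"dx":0,"dy":0,"dz":0,"hand":0.8},{"wx":0,"wy":0,"wz":-0.05,"dx":0,"dy":0,"dz":0,"hand":0.8},{"wx":0,"wy":0,"wz":-0.05,"dx":0,"dy":0,"dz":0,"hand":0.8}]'
python3 - <<'E'
from h import *
s=r.get_state();print(np.round(s['moment'],2),np.round(s['q'],2))
E
```

```text
clock: 13.8
tool_pos: [0.4813, -0.1583, 0.1072]
eef_rot: [0.171, 0.985, 0.0, 0.0]
contact_force: [-0.2, -1.3, 3.7]
opening: 0.457
finger_force: 39.9
clock: 14.22
tool_pos: [0.4812, -0.1584, 0.1072]
eef_rot: [0.41, 0.912, 0.0, 0.0]
contact_force: [-0.5, -0.2, 3.4]
opening: 0.461
finger_force: 39.8
[-0.17  0.12  0.24] [ 0.3   0.79 -0.11  2.04  0.26  0.32  0.7 ]
```

```bash
python3 -m jog '[{"wx":0,"wy":0,"wz":-0.05,"dx":0,"dy":0,"dz":0,"hand":0.8},{"wx":0,"wy":0,"wz":-0.05,"dx":0,"dy":0,"dz":0,"hand":0.8},{"wx":0,"wy":0,"wz":-0.05,"dx":0,"dy":0,"dz":0,"hand":0.8},{"wx":0,"wy":0,"wz":-0.05,"dx":0,"dy":0,"dz":0,"hand":0.8},{"wx":0,"wy":0,"wz":-0.03,"dx":0,"dy":0,"dz":0,"hand":0.8}]' 50
python3 - <<'E'
from h import *
s=r.get_state();print(np.round(s['moment'],2),np.round(s['q'],2),4*0+2*np.arctan2(s['eef_rot'][0],s['eef_rot'][1])+2*np.arctan2(.305,.952))
E
python3 -m jog '[{"wx":0,"wy":0,"wz":-0.03,"dx":0,"dy":0,"dz":0,"hand":0.8},{"wx":0,"wy":0,"wz":-0.03,"dx":0,"dy":0,"dz":0,"hand":0.8},{"wx":0,"wy":0,"wz":-0.03,"dx":0,"dy":0,"dz":0,"hand":0.8},{"wx":0,"wy":0,"wz":0,"dx":0,"dy":0,"dz":0,"hand":0.8}]'
python3 - <<'E'
from h import *
s=r.get_state();print(np.round(s['moment'],2),np.round(s['q'],2),2*np.arctan2(s['eef_rot'][0],s['eef_rot'][1])+2*np.arctan2(.305,.952))
E
```

```text
clock: 14.63
tool_pos: [0.4812, -0.1584, 0.1072]
eef_rot: [0.607, 0.795, 0.0, 0.0]
contact_force: [-0.8, -0.7, 4.6]
opening: 0.459
finger_force: 49.8
[-0.29  0.09  0.21] [ 0.24  0.79 -0.02  2.04  0.06  0.31  0.44] 1.9238418166221432
clock: 14.97
tool_pos: [0.4811, -0.1585, 0.1072]
eef_rot: [0.675, 0.738, 0.0, 0.0]
contact_force: [-1.6, -1.3, 6.1]
opening: 0.458
finger_force: 49.8
[-0.2   0.18 -0.11] [ 0.22  0.79  0.01  2.05 -0.02  0.3   0.34] 2.101520647768286
```

```bash
python3 -m jog '[{"wx":0,"wy":0,"wz":-0.03,"dx":0,"dy":0,"dz":0,"hand":0.8},{"wx":0,"wy":0,"wz":-0.03,"dx":0,"dy":0,"dz":0,"hand":0.8},{"wx":0,"wy":0,"wz":-0.03,"dx":0,"dy":0,"dz":0,"hand":0.8}]'
python3 - <<'E'
from h import *
s=r.get_state();print(np.round(s['moment'],2),2*np.arctan2(s['eef_rot'][0],s['eef_rot'][1])+2*np.arctan2(.305,.952))
E
python3 -m jog '[{"wx":0,"wy":0,"wz":-0.03,"dx":0,"dy":0,"dz":0,"hand":0.8},{"wx":0,"wy":0,"wz":-0.03,"dx":0,"dy":0,"dz":0,"hand":0.8},{"wx":0,"wy":0,"wz":-0.03,"dx":0,"dy":0,"dz":0,"hand":0.8}]'
python3 - <<'E'
from h import *
s=r.get_state();print(np.round(s['moment'],2),s['q'],2*np.arctan2(s['eef_rot'][0],s['eef_rot'][1])+2*np.arctan2(.305,.952))
E
```

```text
clock: 15.22
tool_pos: [0.4811, -0.1585, 0.1072]
eef_rot: [0.738, 0.675, 0.0, 0.0]
contact_force: [-1.3, -0.8, 5.6]
opening: 0.455
finger_force: 49.8
[-0.27  0.27  0.22] 2.2802979181825407
clock: 15.47
tool_pos: [0.4813, -0.1578, 0.1071]
eef_rot: [0.794, 0.608, 0.0, 0.0]
contact_force: [-0.9, -1.3, 5.9]
opening: 0.455
finger_force: 49.9
[-0.39  0.36  1.37] [ 0.18040745  0.79400918  0.07518825  2.04750942 -0.18013642  0.30573672
  0.14127367] 2.4547074090035
```

```bash
python3 -m jog '[{"wx":0,"wy":0,"wz":-0.03,"dx":0,"dy":0,"dz":0,"hand":0.8},{"wx":0,"wy":0,"wz":-0.03,"dx":0,"dy":0,"dz":0,"hand":0.8},{"wx":0,"wy":0,"wz":0,"dx":0,"dy":0,"dz":0,"hand":0.8},{"wx":0,"wy":0,"wz":0,"dx":0,"dy":0,"dz":0,"hand":0.8}]'
python3 - <<'E'
from h import *
s=r.get_state();print(np.round(s['moment'],2),2*np.arctan2(s['eef_rot'][0],s['eef_rot'][1])+2*np.arctan2(.305,.952))
E
```

```text
clock: 15.8
tool_pos: [0.4814, -0.1576, 0.1071]
eef_rot: [0.829, 0.559, 0.0, -0.0]
contact_force: [-0.6, -0.6, 4.3]
opening: 0.449
finger_force: 49.8
[-0.02  0.22  0.78] 2.5741381449348935
```

```bash
python3 -m jog '[{"wx":0,"wy":0,"wz":0,"dx":0,"dy":0,"dz":0,"hand":0.3},{"wx":0,"wy":0,"wz":0,"dx":0,"dy":0,"dz":0,"hand":0.3},{"wx":0,"wy":0,"wz":0,"dx":0,"dy":0,"dz":0,"hand":0.3},{"wx":0,"wy":0,"wz":0.05,"dx":0,"dy":0,"dz":0,"hand":0.3},{"wx":0,"wy":0,"wz":0.05,"dx":0,"dy":0,"dz":0,"hand":0.3}]'
python3 -m jog '[{"wx":0,"wy":0,"wz":0.05,"dx":0,"dy":0,"dz":0,"hand":0.3},{"wx":0,"wy":0,"wz":0.05,"dx":0,"dy":0,"dz":0,"hand":0.3},{"wx":0,"wy":0,"wz":0.05,"dx":0,"dy":0,"dz":0,"hand":0.3},{"wx":0,"wy":0,"wz":0,"dx":0,"dy":0,"dz":0,"hand":0.8},{"wx":0,"wy":0,"wz":0,"dx":0,"dy":0,"dz":0,"hand":0.8}]' 60
python3 -m jog '[{"wx":0,"wy":0,"wz":0,"dx":0,"dy":0,"dz":0,"hand":0.8},{"wx":0,"wy":0,"wz":0,"dx":0,"dy":0,"dz":0,"hand":0.8},{"wx":0,"wy":0,"wz":0,"dx":0,"dy":0,"dz":0,"hand":0.8}]'
python3 -m jog '[{"wx":0,"wy":0,"wz":-0.02,"dx":0,"dy":0,"dz":0,"hand":0.8},{"wx":0,"wy":0,"wz":-0.02,"dx":0,"dy":0,"dz":0,"hand":0.8},{"wx":0,"wy":0,"wz":0,"dx":0,"dy":0,"dz":0,"hand":0.8}]'
python3 - <<'E'
from h import *
s=r.get_state();print(np.round(s['moment'],2),2*np.arctan2(s['eef_rot'][0],s['eef_rot'][1])+2*np.arctan2(.305,.952))
E
```

```text
clock: 16.22
tool_pos: [0.4809, -0.1583, 0.1065]
eef_rot: [0.769, 0.639, -0.0, -0.0]
contact_force: [-0.5, -0.1, 0.5]
opening: 0.697
finger_force: 0.0
clock: 16.63
tool_pos: [0.4809, -0.1584, 0.1066]
eef_rot: [0.668, 0.744, 0.0, -0.0]
contact_force: [1.5, 0.4, 0.7]
opening: 0.57
finger_force: 0.0
clock: 16.88
tool_pos: [0.4811, -0.1584, 0.1066]
eef_rot: [0.667, 0.745, -0.0, 0.0]
contact_force: [0.5, -0.3, -0.0]
opening: 0.447
finger_force: 59.9
clock: 17.13
tool_pos: [0.4811, -0.1575, 0.1066]
eef_rot: [0.695, 0.719, -0.0, -0.0]
contact_force: [-0.1, 1.1, -0.2]
opening: 0.454
finger_force: 59.9
[-0.03  0.14  1.78] 2.157484044735916
```

The moment jumps straight to 1.8 N m, so the sleeve is at its stop. I'll release and back off upward.

```bash
python3 -m jog '[{"wx":0,"wy":0,"wz":0,"dx":0,"dy":0,"dz":0,"hand":0.3},{"wx":0,"wy":0,"wz":0,"dx":0,"dy":0,"dz":0,"hand":0.2},{"wx":0,"wy":0,"wz":0,"dx":0,"dy":0,"dz":0,"hand":0.2},{"wx":0,"wy":0,"wz":0,"dx":0,"dy":0,"dz":0,"hand":0.2},{"wx":0,"wy":0,"wz":0,"dx":0,"dy":0,"dz":0.05,"hand":0.2}]'
python3 -m jog '[{"wx":0,"wy":0,"wz":0,"dx":0,"dy":0,"dz":0.1,"hand":0.2},{"wx":0,"wy":0,"wz":0,"dx":0,"dy":0,"dz":0.12,"hand":0.2},{"wx":0,"wy":0,"wz":0,"dx":0,"dy":0,"dz":0.12,"hand":0.2},{"wx":0,"wy":0,"wz":0,"dx":0,"dy":0,"dz":0.12,"hand":0.2},{"wx":0,"wy":0,"wz":0,"dx":0,"dy":0.05,"dz":0.1,"hand":0.2}]'
python3 -m jog '[{"wx":0,"wy":0,"wz":0,"dx":0,"dy":0.1,"dz":0,"hand":0.2},{"wx":0,"wy":0,"wz":0,"dx":0,"dy":0.1,"dz":0,"hand":0.2},{"wx":0,"wy":0,"wz":0,"dx":0,"dy":0,"dz":0,"hand":0.2},{"wx":0,"wy":0,"wz":0,"dx":0,"dy":0,"dz":0,"hand":0.2},{"wx":0,"wy":0,"wz":0,"dx":0,"dy":0,"dz":0,"hand":0.2}]'
python3 - <<'E'
from h import *
i,im=snap('wrist','w9');s,im2=snap('scene','s9')
print(proj(s,[.481,-.158,.146]),proj(s,[.481,-.158,.119]))
a=cv2.resize(im2[150:310,240:400],(480,480),interpolation=2);b=cv2.resize(im,(320,200))
x,y=map(int,proj(i,[.481,-.158,.13]));c=cv2.resize(im[max(0,y-50):y+50,x-57:x+57],(320,280))
cv2.imwrite('pics/c8.png',np.hstack([a,np.vstack([b,c])])[:,:,::-1])
E
```

```text
clock: 17.55
tool_pos: [0.48, -0.1583, 0.1179]
eef_rot: [0.697, 0.717, -0.001, -0.001]
contact_force: [0.9, 0.2, -1.6]
opening: 0.791
finger_force: 0.0
clock: 17.97
tool_pos: [0.481, -0.1486, 0.2614]
eef_rot: [0.698, 0.716, -0.0, 0.001]
contact_force: [1.7, 0.2, 0.1]
opening: 0.8
finger_force: 0.0
clock: 18.38
tool_pos: [0.4809, -0.0966, 0.2591]
eef_rot: [0.697, 0.718, -0.0, 0.0]
contact_force: [-0.3, -0.4, 0.5]
opening: 0.799
finger_force: 0.0
[289.60243699 227.58385425] [289.91252048 239.60359344]
```

View pics/c8.png

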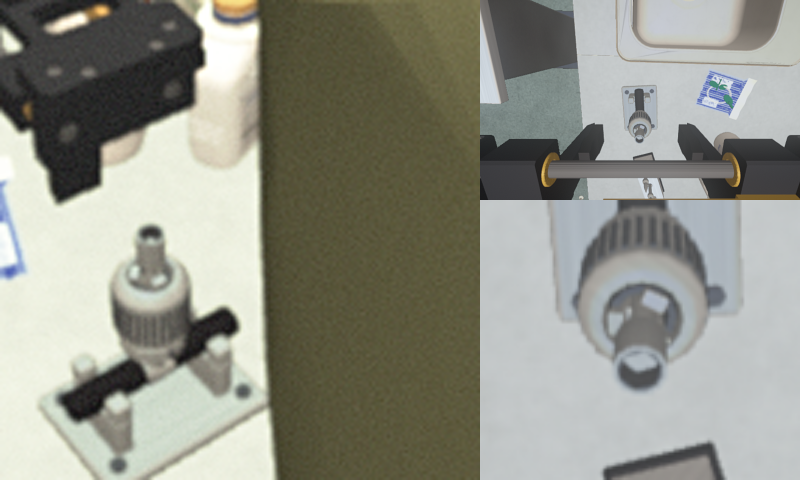

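The picture shows the socket bit upright and centred, jaws closed on it. Its head top is at scene pixel (290,227), against (289.6,227.6) predicted for a bit fully home. The gripper is clear.

```bash
python3 -c "
from plant import r
print(r.finish_job())"
```

```text
the job is handed in; nothing more can be done
None
```

The job is handed in at about 18.5 s of the 48 s limit: the socket bit stands upright and fully home in the chuck, the sleeve is turned to its stop, and the gripper is clear; I didn't re-check the other two bits after the lift, and no verdict came back.

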